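# Find the check spring of the right rate and fit it in the proving stand

## Robot

A 6-joint arm with a two-finger parallel gripper is mounted at the origin on a cart in front of the work surface, level with it; the furniture and walls round the work are solid. World frame = base frame: x ahead of the robot, y to its left, z up, the work surface at z = 0. Lengths are in m, angles in degrees, forces in N, time in s.
With the tool pointing down it reaches from about 0.4 to 0.825 m from the base axis. Payload 7 kg.
Tool frame: the origin (TCP) lies midway between the tips of the shut fingers; the grasp point (between the pads) lies 19 mm behind it; z points along the fingers, x is the direction in which the jaws open and shut, and the axes are right-handed (so a half turn about z gives the same grasp; the last joint's range is limited). The gripper opens to 88 mm and grips with 3 to 60 N. Pads are 19 mm wide; open, the fingers measure 130 mm over their backs; the gripper's body (78 mm by 193 mm) begins 47 mm behind the grasp point.
Start: joints at [-53.107, 20.546, 0.682, 0, -70.136, -16.507], TCP at [0.235, -0.633, 0.227] pointing down, gripper open.
Joint ranges: [-176.03, 176.03], [-82.01, 121.73], [-58.28, 71.71], [-173.87, 95.51], [-174.79, -0.11], [-173.66, 173.66]. Speed limits (degrees/s): [136.94, 136.94, 172.46, 180, 180, 180].

## Interface

Orientations are given as [roll, pitch, yaw] about the fixed x, y, z axes, in that order (R = Rz(yaw) Ry(pitch) Rx(roll)).
In Python, from plant import ctrl, vision, nets gives the robot as it stands.
- The arm moves only by the shell command python3 -m jog 'ROWS'. ROWS is text: rows parted by semicolons, each of 7 numbers parted by spaces: the turn, a rotation vector about the tool's x, y, z in units of 0.1 rad (1.0 is 0.1 rad), then the shift along the tool's x, y, z in units of 4 cm (1.0 is 4 cm), then the opening, from -1 (shut) to 1 (fully open). In form: rx ry rz x y z jaw; .... A call has 1 to 8 rows; each row shifts and turns the commanded pose from where the row before left it, along the tool's axes as they then stand; what a row does not reach is not made up. A row lasts 1/8 s, in which the tool goes at most 62.5 mm and 10.7 degrees, less where a joint would pass 70% of its speed; a pose out of reach is approached as far as the arm can. A call with a number of a shift or a turn outside -1 to 1 is refused whole. A call with a gripper value outside its range is refused whole. The fingers move at their own pace and stop on an object; the grip force is fixed at half the most. Time passes only in rows, so rows that do not move let the fingers close. It gives the time, the measured TCP pose, the force and the opening at its end, in the units of the state.
- ctrl.get_obs(): the state, without advancing time (a new reading comes with each control period).
- vision.snapshot(name): name is "side" or "top" or "wrist"; returns (picture, depth): 384x512x3 uint8, red, green, blue; 384x512 float32, m along the optical axis (not along the pixel's ray), 0 where there is no reading.
- vision.camera_info(name): a dict with "camera_matrix" (3x3 intrinsics, pixels), "D" ([k1, k2, p1, p2, k3] as OpenCV has them; the pictures are not rectified), "camera_from_world" (4x4, takes a point from world to camera coordinates); the wrist camera has in their place "tool_from_camera" (4x4, takes a point from camera to tool coordinates, whose origin is the TCP and whose axes are the tool frame's). Camera axes: x right, y down, z forward; pixel columns grow to the right and rows downward; lengths in m; the calibration is good to about 2 mm. A picture is of the moment at which its call begins: read the wrist's pose just before it. camera_info takes no time and is no camera call.
- ctrl.close_job(): hands the job in, once; it reports no verdict.
Trained networks look in the newest picture that a camera, given by its name, has taken for a name from the list of things; names that differ only in an ending like _2 or _b are one class to them, and where a whole thing is asked for, a point or a joint stands for the part that bears it (a point fixed in the world has none). Each returns a list of dicts, best first, with "score" (0 to 1); they miss things now and then, are a little off and sometimes report something else, mostly with a low value. They report only what shows in the picture. A call takes as long as a camera call. They do not tell look-alikes from the thing itself.
- nets.boxes_of(target, camera): "location" ([x, y, z] in m, in world coordinates, good to about 4 mm: the middle of the surface that is visible of it).
The state is a dict: "clock": time; "joint_pos": joint angles; "qvel": joint speeds; "tau": joint torques, N m; "tool_pos": TCP position; "orientation": TCP orientation; "force": force on the tool from outside, world axes, zero at the start; "moment": the same for the moment, N m; "opening": finger opening in m.
Only numpy, scipy, OpenCV 4.12 (cv2) and the standard library are available. Lean on these libraries where they do the work, as an engineer would, in place of code of your own. Each camera call takes 0.05 s, during which the arm holds its last target.

## Task

The three check springs in the rack look alike but differ in stiffness: working from left to right, press the button in the middle of each leaf with about 10 N, hold it there a moment (never more than 16 N) and judge how far it gives. Lift out the one that gives about 4 mm and seat its foot fully home in the empty pocket of the proving stand, leaf tip over the stop, then prove it there with one more such press and let go. Leave the other two springs in their pockets and all other things where they are.

Things in the scene. Friction and masses are not known exactly. Their poses are not given: they have to be found in the camera images.
- rack: Aluminium plate fixed to the worktop, 106 (x) x 208 (y) x 14 mm high, with three pockets at y = +75, 0, -75 mm (left, middle, right seen from the robot), x = -6 mm. Each pocket is 83 (x) x 27 mm, 6 mm deep, floor at z = 8 mm, and holds one spring. Origin: centre of the underside, on the worktop; z up. Yaw within 0.25 rad of the robot's frame; stands left or right of the stand.
- holder: Proving stand: aluminium plate fixed to the worktop, 150 (x) x 58 (y) x 14 mm high. Empty pocket 83 (x) x 27 mm, rims bevelled 2 mm, 6 mm deep, centre x = -30, y = 0, floor z = 8 mm. Ahead of it, at x = 27 mm, a steel stop block with a domed stop screw, top z = 37 mm, 13 mm under the tip of a seated spring's leaf. Origin: centre of the underside, on the worktop; z up. Yaw within 0.25 rad of the robot's frame.
- spring_a_foot (a point): Check spring A, 0.2 to 0.3 kg, one of three alike, in any of the rack's pockets, leaf towards the rack's +x. Steel foot block 80 (x) x 24 (y) x 26 mm high, 1.5 mm play all round in a pocket; grip it across the 24 mm, the leaf passes between the fingers. This point: middle of the block's length and width, 18 mm above its underside; x to the leaf's tip, z up.
- button_a: Domed rivet button, 14 mm across, mid-way along spring A's leaf. Leaf: 16 mm wide, root on a post at the foot's rear (cap and screws to 52 mm above the foot's underside), free for 74 mm, tip 20 mm past the foot's front. Origin: top of the dome, 23 mm ahead of the foot's middle, 48 mm above the underside. The springs give about 2, 4 and 8 mm at 10 N, in proportion.
- spring_b_foot (a point): Check spring B, 0.2 to 0.3 kg, one of three alike, in any of the rack's pockets, leaf towards the rack's +x. Steel foot block 80 (x) x 24 (y) x 26 mm high, 1.5 mm play all round in a pocket; grip it across the 24 mm, the leaf passes between the fingers. This point: middle of the block's length and width, 18 mm above its underside; x to the leaf's tip, z up.
- button_b: Domed rivet button, 14 mm across, mid-way along spring B's leaf. Leaf: 16 mm wide, root on a post at the foot's rear (cap and screws to 52 mm above the foot's underside), free for 74 mm, tip 20 mm past the foot's front. Origin: top of the dome, 23 mm ahead of the foot's middle, 48 mm above the underside. The springs give about 2, 4 and 8 mm at 10 N, in proportion.
- spring_c_foot (a point): Check spring C, 0.2 to 0.3 kg, one of three alike, in any of the rack's pockets, leaf towards the rack's +x. Steel foot block 80 (x) x 24 (y) x 26 mm high, 1.5 mm play all round in a pocket; grip it across the 24 mm, the leaf passes between the fingers. This point: middle of the block's length and width, 18 mm above its underside; x to the leaf's tip, z up.
- button_c: Domed rivet button, 14 mm across, mid-way along spring C's leaf. Leaf: 16 mm wide, root on a post at the foot's rear (cap and screws to 52 mm above the foot's underside), free for 74 mm, tip 20 mm past the foot's front. Origin: top of the dome, 23 mm ahead of the foot's middle, 48 mm above the underside. The springs give about 2, 4 and 8 mm at 10 N, in proportion.
- caliper: Bystander: digital caliper 75 x 235 x 17 mm lying behind the work. Origin: centre of its underside.
- weight_big: Bystander: large check weight with a knob, 38 mm across, 62 mm high, behind the work. Origin: centre of its underside.
- weight_small: Bystander: smaller check weight, 28 mm across, 46 mm high, behind the work. Origin: centre of its underside.
- hexkey: Bystander: black hexagon key 40 x 104 x 9 mm left of the work, near the front edge. Origin: centre of its underside.
Things that resemble listed ones, but are neither listed nor needed, are in the scene too. Leave any blue look-alike of the part that bears spring_b_foot alone.

How it is judged (in metres and radians):
On the way, in this order (a step that is already met when the one before it is completed fails the run):
1. The button of the left spring in the rack is pressed with about 10 N (8 to 13 N) and held for 0.3 s; the three are tested in turn from left to right (((y of spring_a_foot in the frame of rack between 0.06 and 0.09 m and x of spring_a_foot in the frame of rack between -0.015 and 0.003 m and contact force between button_a and anything else between 8 and 13 N) or (y of spring_b_foot in the frame of rack between 0.06 and 0.09 m and x of spring_b_foot in the frame of rack between -0.015 and 0.003 m and contact force between button_b and anything else between 8 and 13 N) or (y of spring_c_foot in the frame of rack between 0.06 and 0.09 m and x of spring_c_foot in the frame of rack between -0.015 and 0.003 m and contact force between button_c and anything else between 8 and 13 N))), for 0.3 s.
2. The button of the middle spring in the rack is pressed with about 10 N (8 to 13 N) and held for 0.3 s; the three are tested in turn from left to right (((y of spring_a_foot in the frame of rack between -0.015 and 0.015 m and x of spring_a_foot in the frame of rack between -0.015 and 0.003 m and contact force between button_a and anything else between 8 and 13 N) or (y of spring_b_foot in the frame of rack between -0.015 and 0.015 m and x of spring_b_foot in the frame of rack between -0.015 and 0.003 m and contact force between button_b and anything else between 8 and 13 N) or (y of spring_c_foot in the frame of rack between -0.015 and 0.015 m and x of spring_c_foot in the frame of rack between -0.015 and 0.003 m and contact force between button_c and anything else between 8 and 13 N))), for 0.3 s.
3. The button of the right spring in the rack is pressed with about 10 N (8 to 13 N) and held for 0.3 s; the three are tested in turn from left to right (((y of spring_a_foot in the frame of rack between -0.09 and -0.06 m and x of spring_a_foot in the frame of rack between -0.015 and 0.003 m and contact force between button_a and anything else between 8 and 13 N) or (y of spring_b_foot in the frame of rack between -0.09 and -0.06 m and x of spring_b_foot in the frame of rack between -0.015 and 0.003 m and contact force between button_b and anything else between 8 and 13 N) or (y of spring_c_foot in the frame of rack between -0.09 and -0.06 m and x of spring_c_foot in the frame of rack between -0.015 and 0.003 m and contact force between button_c and anything else between 8 and 13 N))), for 0.3 s.
4. A spring seated in the stand is pressed on its button with about 10 N (8 to 13 N) for 0.3 s and is seen to give about 4 mm (2.7 to 5.4 mm) (((x of spring_a_foot in the frame of holder between -0.034 and -0.026 m and y of spring_a_foot in the frame of holder between -0.004 and 0.004 m and z of spring_a_foot in the frame of holder between 0.023 and 0.029 m and x of button_a in the frame of holder above -0.02 m and angle between the x axis of spring_a_foot and the x axis of holder, either way round below 0.08 rad and angle between spring_a_foot's own z axis and vertical below 0.06 rad and contact force between button_a and anything else between 8 and 13 N and z of button_a in the frame of spring_a_foot between 0.0246 and 0.0273 m) or (x of spring_b_foot in the frame of holder between -0.034 and -0.026 m and y of spring_b_foot in the frame of holder between -0.004 and 0.004 m and z of spring_b_foot in the frame of holder between 0.023 and 0.029 m and x of button_b in the frame of holder above -0.02 m and angle between the x axis of spring_b_foot and the x axis of holder, either way round below 0.08 rad and angle between spring_b_foot's own z axis and vertical below 0.06 rad and contact force between button_b and anything else between 8 and 13 N and z of button_b in the frame of spring_b_foot between 0.0246 and 0.0273 m) or (x of spring_c_foot in the frame of holder between -0.034 and -0.026 m and y of spring_c_foot in the frame of holder between -0.004 and 0.004 m and z of spring_c_foot in the frame of holder between 0.023 and 0.029 m and x of button_c in the frame of holder above -0.02 m and angle between the x axis of spring_c_foot and the x axis of holder, either way round below 0.08 rad and angle between spring_c_foot's own z axis and vertical below 0.06 rad and contact force between button_c and anything else between 8 and 13 N and z of button_c in the frame of spring_c_foot between 0.0246 and 0.0273 m))), for 0.3 s.
At the end, for the whole second after the job is handed in: The proved spring (about 4 mm at 10 N) stands still and level in the stand's pocket, foot on its floor (height within 3 mm, sideways within 4 mm), leaf tip over the stop; the other two stand in their rack pockets, moved less than 6 mm (((x of spring_a_foot in the frame of holder between -0.034 and -0.026 m and y of spring_a_foot in the frame of holder between -0.004 and 0.004 m and z of spring_a_foot in the frame of holder between 0.023 and 0.029 m and x of button_a in the frame of holder above -0.02 m and angle between the x axis of spring_a_foot and the x axis of holder, either way round below 0.08 rad and angle between each of spring_a_foot, spring_b_foot, spring_c_foot's own z axis and vertical below 0.06 rad and linear speed of button_a below 0.02 m/s and distance of each of spring_b_foot, spring_c_foot from where it was at the start of the episode below 0.006 m) or (x of spring_b_foot in the frame of holder between -0.034 and -0.026 m and y of spring_b_foot in the frame of holder between -0.004 and 0.004 m and z of spring_b_foot in the frame of holder between 0.023 and 0.029 m and x of button_b in the frame of holder above -0.02 m and angle between the x axis of spring_b_foot and the x axis of holder, either way round below 0.08 rad and angle between each of spring_b_foot, spring_a_foot, spring_c_foot's own z axis and vertical below 0.06 rad and linear speed of button_b below 0.02 m/s and distance of each of spring_a_foot, spring_c_foot from where it was at the start of the episode below 0.006 m) or (x of spring_c_foot in the frame of holder between -0.034 and -0.026 m and y of spring_c_foot in the frame of holder between -0.004 and 0.004 m and z of spring_c_foot in the frame of holder between 0.023 and 0.029 m and x of button_c in the frame of holder above -0.02 m and angle between the x axis of spring_c_foot and the x axis of holder, either way round below 0.08 rad and angle between each of spring_c_foot, spring_a_foot, spring_b_foot's own z axis and vertical below 0.06 rad and linear speed of button_c below 0.02 m/s and distance of each of spring_a_foot, spring_b_foot from where it was at the start of the episode below 0.006 m))); the robot touches nothing.
It fails at once if A button is pressed with more than 16 N (the leaf would take a permanent set) (contact force between any of button_a, button_b, button_c and anything else above 16 N).
It fails at once if A bystander (caliper, check weights, hexagon key) is moved more than 15 mm (distance of any of caliper, weight_big, weight_small, hexkey from where it was at the start of the episode above 0.015 m).
It also fails if it takes over 72 s, if anything falls off the work surface, if the arm or the gripper's body presses on something with over 40 N, if the wrist force passes 120 N, or if a joint passes its speed limit or range.

## Working session

There is one attempt and no reset: what is moved stays moved. The work goes in short steps, Python scripts to look and compute and a shell command to move; the robot and the scene stay as the last step left them, time stands still between calls to the robot, and variables do not carry over. Pictures are saved under pics/ and viewed, and the job is handed in when it is done.

```bash
ls; mkdir -p pics; python3 - <<'E'
from plant import ctrl, vision, nets
import cv2
o=ctrl.get_obs(); print(o)
for n in ("top","side"):
    im,d=vision.snapshot(n); cv2.imwrite(f"pics/{n}0.png",im[:,:,::-1])
    ci=vision.camera_info(n); print(n,ci)
print(vision.camera_info("wrist"))
for t in ["rack","holder","spring_a_foot","button_a"]:
    print(t,nets.boxes_of(t,"top"))
E
```

```text
pics
{'clock': 0.0, 'joint_pos': array([-5.31051958e+01,  2.05902367e+01,  6.34649024e-01, -1.97389380e-02,
       -7.01328588e+01, -1.65074285e+01]), 'qvel': array([-0.05283041, -0.05172016,  0.04549328,  0.03898951,  0.06432995,
       -0.0440717 ]), 'tau': array([ 1.15142561e-04, -5.82725573e+01,  2.93065470e+01,  6.99709922e+00,
        7.22651108e-03, -1.63213567e-04]), 'tool_pos': array([ 0.23497096, -0.63228852,  0.22564403]), 'orientation': array([-1.79992658e+02, -9.00738556e-02,  1.10380648e+02]), 'force': array([-0.31386456,  0.01164519, -0.41220383]), 'moment': array([ 0.01211498, -0.00551722, -0.02349286]), 'opening': 0.087483643211937}
top {'camera_matrix': array([[372.30390728,   0.        , 256.88487451],
       [  0.        , 372.30390728, 192.37049283],
       [  0.        ,   0.        ,   1.        ]]), 'D': array([-0.01763192,  0.        ,  0.        ,  0.        ,  0.        ]), 'camera_from_world': array([[-0.02627535, -0.99961406, -0.00901879, -0.04257647],
       [-0.99513004,  0.02701277, -0.09479722,  0.55818257],
       [ 0.09500426,  0.00648404, -0.995455
[... 666 characters left out ...]
],
       [  0.        , 336.5400381 , 193.73126373],
       [  0.        ,   0.        ,   1.        ]]), 'D': array([-0.02910681,  0.        ,  0.        ,  0.        ,  0.        ]), 'tool_from_camera': array([[ 9.99999885e-01,  8.81581206e-07, -4.80199283e-04,
        -9.20738205e-04],
       [ 1.30486981e-04,  9.61871739e-01,  2.73500896e-01,
        -7.47595201e-02],
       [ 4.62131233e-04, -2.73500927e-01,  9.61871628e-01,
        -1.59080344e-01],
       [ 0.00000000e+00,  0.00000000e+00,  0.00000000e+00,
         1.00000000e+00]])}
rack [{'location': [0.5245, -0.0256, 0.0131], 'score': 0.75}]
holder []
spring_a_foot [{'location': [0.52, -0.0899, 0.0507], 'score': 0.79}]
button_a []
```

View pics/top0.png

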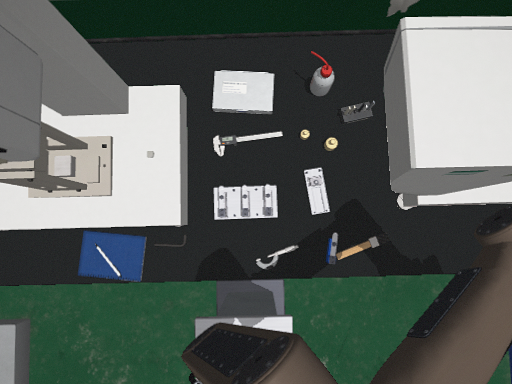

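View pics/side0.png

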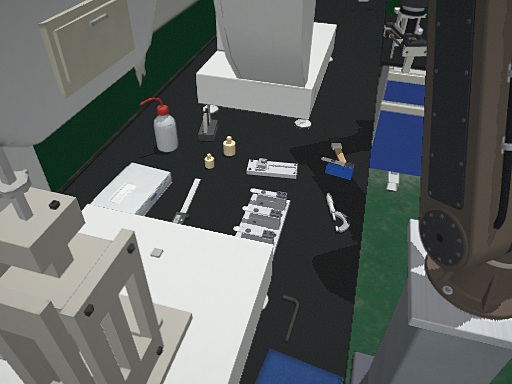

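```bash
cat > h.py <<'E'
import numpy as np, cv2
from plant import ctrl, vision, nets
def deproj(name,u,v,z=None,d=None,T=None):
    ci=vision.camera_info(name); 
    p=cv2.undistortPoints(np.array([[[u,v]]],float),ci["camera_matrix"],ci["D"])[0,0]
    M=np.linalg.inv(ci["camera_from_world"]) if T is None else T
    r=M[:3,:3]@np.array([p[0],p[1],1.]); o=M[:3,3]
    s=d if d is not None else (z-o[2])/r[2]
    return o+s*r
def proj(name,P,T=None):
    ci=vision.camera_info(name)
    M=ci["camera_from_world"] if T is None else np.linalg.inv(T)
    P=np.atleast_2d(P); rv=cv2.Rodrigues(M[:3,:3])[0]
    return cv2.projectPoints(P.astype(float),rv,M[:3,3],ci["camera_matrix"],ci["D"])[0][:,0]
def toolT(o):
    r,p,y=np.radians(o["orientation"])
    from scipy.spatial.transform import Rotation as R
    T=np.eye(4);T[:3,:3]=R.from_euler('xyz',[r,p,y]).as_matrix();T[:3,3]=o["tool_pos"];return T
def wristT(o): return toolT(o)@vision.camera_info("wrist")["tool_from_camera"]
E
python3 - <<'E'
from h import *
im=cv2.imread("pics/top0.png")
c=cv2.resize(im[155:265,200:390],None,fx=4,fy=4,interpolation=cv2.INTER_CUBIC); cv2.imwrite("pics/crop0.png",c)
E
```

```text
(no output)
```

View pics/crop0.png

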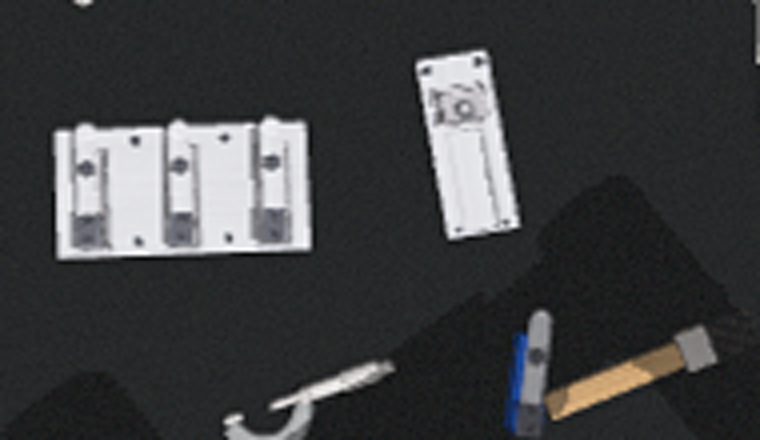

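```bash
python3 - <<'E'
from h import *
f=lambda x,y,z: deproj("top",200+x/4-.375,155+y/4-.375,z)
R=[f(*c,.014) for c in [(55,130),(307,122),(312,250),(58,260)]]
S=[f(*c,.014) for c in [(417,62),(489,50),(521,229),(450,240)]]
for n,C in(("rack",R),("stand",S)):
    C=np.array(C);print(n,C.mean(0).round(4)); e=[C[(i+1)%4]-C[i] for i in range(4)]
    print([ (np.linalg.norm(k).round(4), np.degrees(np.arctan2(k[1],k[0])).round(1)) for k in e])
for c in [(87,168),(180,165),(272,160)]: print("btn",f(*c,.056).round(4))
E
```

```text
rack [ 0.5263 -0.0183  0.014 ]
[(np.float64(0.2102), np.float64(-89.7)), (np.float64(0.1065), np.float64(-179.6)), (np.float64(0.2102), np.float64(90.7)), (np.float64(0.1082), np.float64(0.4))]
stand [ 0.5578 -0.2571  0.014 ]
[(np.float64(0.0611), np.float64(-82.0)), (np.float64(0.1516), np.float64(-172.4)), (np.float64(0.0595), np.float64(97.2)), (np.float64(0.1508), np.float64(8.2))]
btn [0.5434 0.0568 0.056 ]
btn [ 0.5438 -0.018   0.056 ]
btn [ 0.5458 -0.0919  0.056 ]
```

```bash
python3 -m jog '0 0 0.9 0 0 0 -1;0 0 0.9 0 0 0 -1;0 0 0.9 0 0 0 -1;0 0 0.86 0 0 0 -1;0 0 0 0.95 0.47 0 -1;0 0 0 0.95 0.47 0 -1;0 0 0 0.95 0.47 0 -1;0 0 0 0.95 0.47 0 -1' && python3 -m jog '0 0 0 0.95 0.47 0 -1;0 0 0 0.95 0.47 0 -1;0 0 0 0.95 0.47 0 -1;0 0 0 0.95 0.47 0 -1;0 0 0 0.95 0.47 0 -1;0 0 0 0.95 0.47 0 -1;0 0 0 0.95 0.47 0 -1;0 0 0 0.95 0.47 0 -1' &&  python3 -m jog '0 0 0 0.95 0.47 0 -1;0 0 0 0.95 0.47 0 -1; 0 0 0 0 0 0 -1;0 0 0 0 0 0 -1'
python3 - <<'E'
from h import *
o=ctrl.get_obs(); print(o["clock"],o["tool_pos"],o["orientation"],o["force"],o["opening"])
im,d=vision.snapshot("wrist"); cv2.imwrite("pics/w1.png",im[:,:,::-1]); np.savez("w1.npz",im=im,d=d,T=wristT(o))
E
```

```text
clock: 1.3
tool_pos: [0.3108, -0.4795, 0.2266]
orientation: [180.0, 0.0, 90.0]
force: [0.8, 1.1, 0.3]
opening: 0.0131
clock: 2.3
tool_pos: [0.4613, -0.1754, 0.2268]
orientation: [180.0, -0.0, 90.0]
force: [0.6, 0.6, 0.3]
opening: 0.0004
clock: 2.8
tool_pos: [0.4982, -0.1007, 0.2265]
orientation: [-180.0, 0.0, 90.0]
force: [-0.8, 0.2, 0.0]
opening: 0.0004
2.8 [ 0.49819058 -0.10070042  0.2264821 ] [-1.79981325e+02  6.14857812e-04  9.00292291e+01] [-0.80695212  0.16029138  0.03949902] 0.0004466349766831358
```

View pics/w1.png

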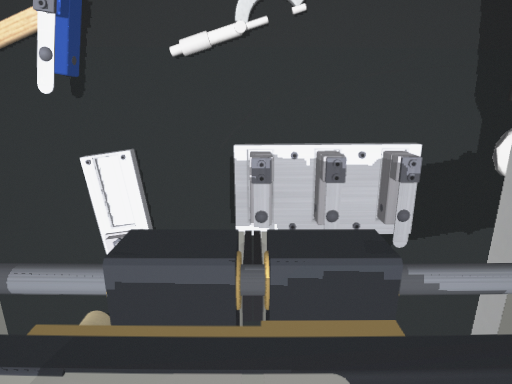

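```bash
python3 - <<'E'
from h import *
im=cv2.imread("pics/w1.png")
cv2.imwrite("pics/w1c.png",cv2.resize(im[135:255,225:425],None,fx=4,fy=4,interpolation=cv2.INTER_CUBIC))
cv2.imwrite("pics/w1d.png",cv2.resize(im[140:260,70:170],None,fx=5,fy=5,interpolation=cv2.INTER_CUBIC))
E
```

```text
(no output)
```

View pics/w1c.png

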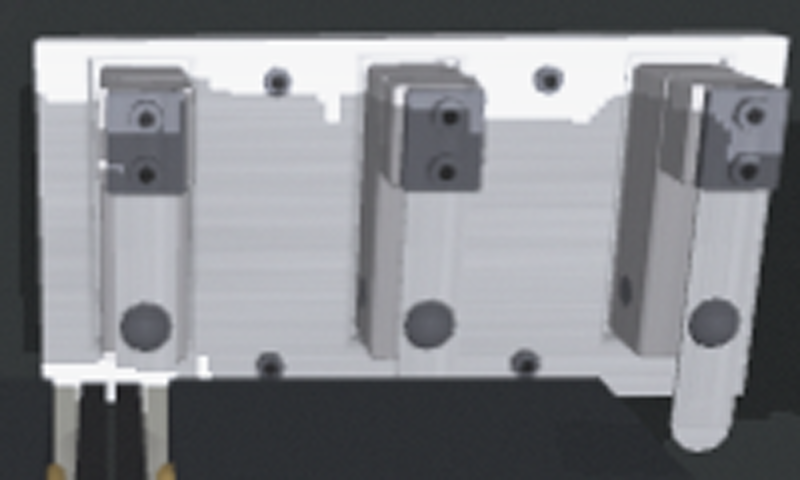

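View pics/w1d.png

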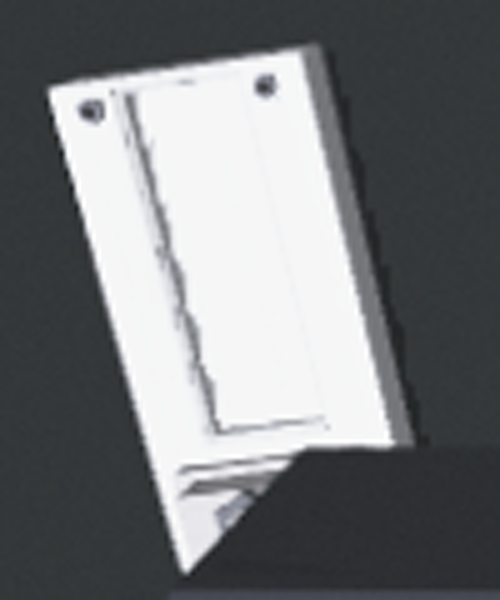

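```bash
python3 - <<'E'
from h import *
z=np.load("w1.npz");T=z["T"]
def f(x,y,k,u0,v0,zz): return deproj("wrist",u0+(x+.5)/k-.5,v0+(y+.5)/k-.5,zz,T=T)
for c in [(145,327),(430,324),(713,323)]:
    p=f(*c,4,225,135,.0565); u=int(225+c[0]/4);v=int(135+c[1]/4)
    print("btn",p.round(4), deproj("wrist",u,v,d=z["d"][v,u],T=T).round(4))
for c in [(35,38),(788,36),(43,378),(745,395)]: print("rack",f(*c,4,225,135,.014).round(4))
for c in [(50,90),(310,48),(183,575),(398,445)]: print("stand",f(*c,5,70,140,.014).round(4))
for c in [(134,92),(240,78),(216,432),(322,418)]: print("pocket",f(*c,5,70,140,.014).round(4))
E
```

```text
btn [ 0.5418 -0.0931  0.0565] [ 0.5412 -0.093   0.0569]
btn [ 0.541  -0.0192  0.0565] [ 0.5413 -0.0194  0.0568]
btn [0.5407 0.0548 0.0565] [0.5404 0.0551 0.0562]
rack [ 0.4726 -0.1229  0.014 ]
rack [0.4716 0.0859 0.014 ]
rack [ 0.573 -0.122  0.014]
rack [0.5787 0.0877 0.014 ]
stand [ 0.4874 -0.296   0.014 ]
stand [ 0.4781 -0.2361  0.014 ]
stand [ 0.6066 -0.28    0.014 ]
stand [ 0.5725 -0.2243  0.014 ]
pocket [ 0.4879 -0.2769  0.014 ]
pocket [ 0.4848 -0.2525  0.014 ]
pocket [ 0.5693 -0.2675  0.014 ]
pocket [ 0.5657 -0.2418  0.014 ]
```

```bash
python3 - <<'E'
from h import *
im,d=vision.snapshot("top"); np.savez("t1.npz",d=d,im=im)
for u,v in [(182,120),(184,160),(184,200),(186,215),(178,220),(150,155),(100,150)]:
    print(u,v,deproj("top",u,v,d=d[v,u]).round(3))
E
```

```text
182 120 [0.786 0.173 0.099]
184 160 [0.662 0.172 0.076]
184 200 [0.488 0.057 0.648]
186 215 [0.464 0.053 0.651]
178 220 [0.456 0.066 0.651]
150 155 [0.666 0.259 0.152]
100 150 [0.682 0.403 0.168]
```

```bash
python3 -m jog '0 0 0 0.98 0.27 0 -1;0 0 0 0.98 0.27 0 -1;0 0 0 0.98 0.27 0.5 -1;0 0 0 0.97 0.27 0.8 -1;0 0 0 0 0 0.9 -1;0 0 0 0 0 0.9 -1;0 0 0 0 0 0.5 -1;0 0 0 0 0 0 -1'
python3 - <<'E'
from h import *
o=ctrl.get_obs(); print(o["clock"],o["tool_pos"],o["orientation"],o["force"],o["opening"])
im,d=vision.snapshot("side"); cv2.imwrite("pics/s1.png",cv2.resize(im[140:270,200:340,::-1],None,fx=4,fy=4,interpolation=cv2.INTER_CUBIC)); 
im,d=vision.snapshot("wrist"); cv2.imwrite("pics/w2.png",im[:,:,::-1])
E
```

```text
clock: 3.9
tool_pos: [0.5406, 0.0543, 0.0813]
orientation: [-179.8, 0.1, 89.9]
force: [-0.2, -0.0, 0.7]
opening: 0.0006
3.9 [0.5405558  0.05431008 0.0812542 ] [-1.79826001e+02  7.92592135e-02  8.99132247e+01] [-0.1978717  -0.04521748  0.72802891] 0.0006354571198351978
```

View pics/s1.png

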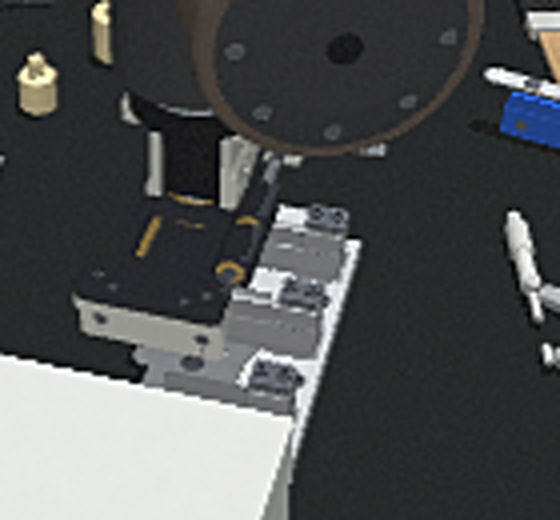

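View pics/w2.png

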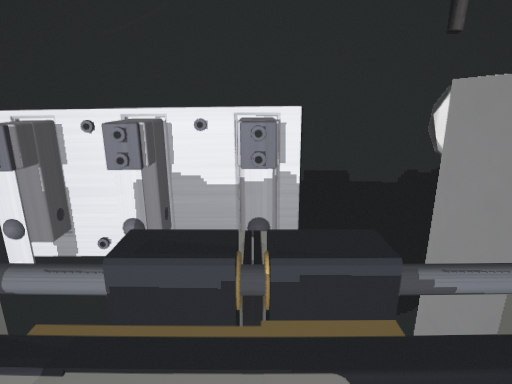

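```bash
python3 - <<'E'
from h import *
o=ctrl.get_obs();T=wristT(o)
im=cv2.imread("pics/w2.png")
cv2.imwrite("pics/w2c.png",cv2.resize(im[190:260,205:305],None,fx=8,fy=8,interpolation=cv2.INTER_CUBIC))
print(proj("wrist",[o["tool_pos"],[.541,.0551,.0565],[.541,.0551,.052]],T=T))
for v in (224,227):print(deproj("wrist",258.5,v,.055,T=T))
E
```

```text
[[254.81931644 248.04260196]
 [254.48869709 226.83735409]
 [254.44339653 224.08943299]]
[0.53978956 0.05749174 0.055     ]
[0.54169816 0.05749967 0.055     ]
```

View pics/w2c.png

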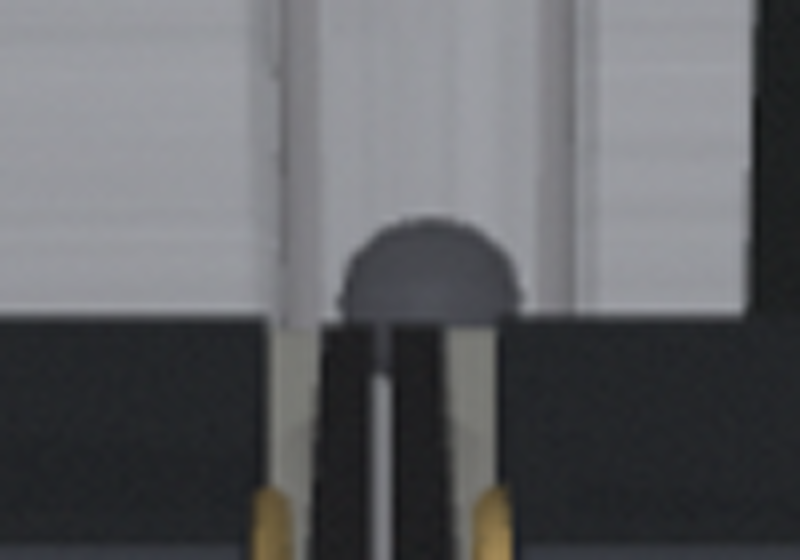

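```bash
python3 -m jog '0 0 0 0.06 0.03 0.2 -1;0 0 0 0 0 0.25 -1;0 0 0 0 0 0 -1;0 0 0 0 0 0 -1'
python3 - <<'E'
from h import *
o=ctrl.get_obs(); print(o["clock"],o["tool_pos"],o["orientation"],o["force"],o["opening"])
im,d=vision.snapshot("wrist"); im=im[:,:,::-1];cv2.imwrite("pics/w3.png",im)
cv2.imwrite("pics/w3c.png",cv2.resize(im[190:260,205:305],None,fx=8,fy=8,interpolation=cv2.INTER_CUBIC))
E
```

```text
clock: 4.5
tool_pos: [0.5429, 0.0581, 0.0646]
orientation: [-180.0, 0.0, 90.0]
force: [0.9, -0.1, 0.8]
opening: 0.0003
4.5 [0.54287847 0.05805819 0.06457891] [-1.79992923e+02  7.75451571e-03  8.99963057e+01] [ 0.85982067 -0.07742097  0.76359537] 0.00029596013015726214
```

View pics/w3c.png

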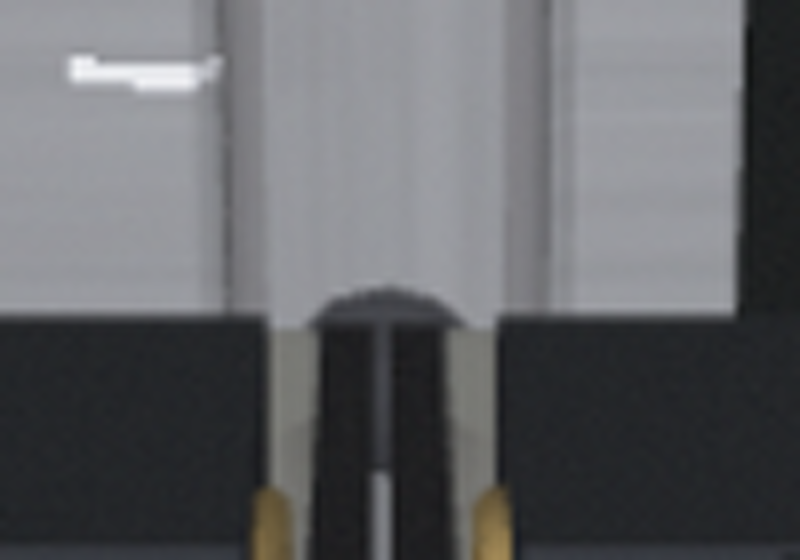

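```bash
python3 -m jog '0 0 0 0.01 0 0.1 -1;0 0 0 0 0 0.025 -1;0 0 0 0 0 0 -1'; for i in 1; do python3 -m jog '0 0 0 0 0 0.025 -1;0 0 0 0 0 0 -1'; done;  python3 -m jog '0 0 0 0 0 0.025 -1;0 0 0 0 0 0 -1'
```

```text
clock: 4.92
tool_pos: [0.5427, 0.0584, 0.0594]
orientation: [-180.0, 0.0, 90.0]
force: [0.3, -0.1, 0.5]
opening: 0.0002
clock: 5.18
tool_pos: [0.5428, 0.0584, 0.0585]
orientation: [-180.0, 0.0, 90.0]
force: [0.6, -0.1, -0.2]
opening: 0.0008
clock: 5.42
tool_pos: [0.5428, 0.0584, 0.0575]
orientation: [-180.0, 0.0, 90.0]
force: [0.3, -0.2, 0.3]
opening: 0.0003
```

```bash
python3 -m jog '0 0 0 0 0 0.025 -1;0 0 0 0 0 0 -1'; python3 -m jog '0 0 0 0 0 0.025 -1;0 0 0 0 0 0 -1'
```

```text
clock: 5.68
tool_pos: [0.5428, 0.0584, 0.0565]
orientation: [-180.0, 0.0, 90.0]
force: [0.3, -0.5, -0.3]
opening: 0.0004
clock: 5.92
tool_pos: [0.543, 0.0584, 0.0556]
orientation: [180.0, -0.0, 90.0]
force: [0.5, 0.1, 1.0]
opening: 0.0006
```

```bash
python3 -m jog '0 0 0 0 0 0.02 -1;0 0 0 0 0 0 -1'; python3 -m jog '0 0 0 0 0 0.02 -1;0 0 0 0 0 0 -1'
```

```text
clock: 6.18
tool_pos: [0.5431, 0.0585, 0.055]
orientation: [180.0, -0.0, 90.0]
force: [-0.1, -0.1, 3.0]
opening: 0.0006
clock: 6.42
tool_pos: [0.5432, 0.0585, 0.0543]
orientation: [180.0, -0.0, 90.0]
force: [-0.4, -0.8, 5.9]
opening: 0.0002
```

```bash
python3 -m jog '0 0 0 0 0 0.012 -1;0 0 0 0 0 0 -1'; python3 -m jog '0 0 0 0 0 0.01 -1;0 0 0 0 0 0 -1'
```

```text
clock: 6.68
tool_pos: [0.5432, 0.0585, 0.054]
orientation: [180.0, -0.0, 90.0]
force: [-1.8, 0.1, 6.8]
opening: 0.0005
clock: 6.92
tool_pos: [0.5432, 0.0585, 0.0537]
orientation: [180.0, -0.0, 90.0]
force: [-1.4, -0.9, 9.2]
opening: 0.0005
```

```bash
python3 -m jog '0 0 0 0 0 0.007 -1;0 0 0 0 0 0 -1;0 0 0 0 0 0 -1'; python3 -m jog '0 0 0 0 0 0 -1;0 0 0 0 0 0 -1'; python3 -m jog '0 0 0 0 0 0 -1;0 0 0 0 0 0 -1'
```

```text
clock: 7.3
tool_pos: [0.5433, 0.0585, 0.0536]
orientation: [179.9, -0.0, 90.0]
force: [-1.4, 0.2, 9.4]
opening: 0.0007
clock: 7.55
tool_pos: [0.5433, 0.0585, 0.0536]
orientation: [179.9, -0.0, 90.0]
force: [-1.8, -0.8, 10.0]
opening: 0.0003
clock: 7.8
tool_pos: [0.5432, 0.0585, 0.0535]
orientation: [179.9, -0.0, 90.0]
force: [-2.2, 0.4, 8.8]
opening: 0.0003
```

```bash
python3 -m jog '0 0 0 0 0 -0.3 -1;0 0 0 0 0 -0.15 -1;0 0 0 -0.935 0.01 0 -1;0 0 0 -0.935 0 0 -1;0 0 0 0 0 0 -1;0 0 0 0 0 0.1 -1;0 0 0 0 0 0 -1;0 0 0 0 0 0 -1'
python3 - <<'E'
from h import *
o=ctrl.get_obs(); print(o["clock"],o["tool_pos"],o["orientation"],o["force"],o["opening"])
im,d=vision.snapshot("wrist"); im=im[:,:,::-1];cv2.imwrite("pics/w4.png",im)
cv2.imwrite("pics/w4c.png",cv2.resize(im[190:260,205:305],None,fx=8,fy=8,interpolation=cv2.INTER_CUBIC))
E
```

```text
clock: 8.8
tool_pos: [0.5432, -0.0157, 0.0667]
orientation: [-180.0, 0.0, 90.0]
force: [-0.3, 0.5, 0.6]
opening: 0.0006
8.8 [ 0.5432335 -0.0157224  0.0666925] [-1.79986609e+02  2.62396492e-03  9.00463593e+01] [-0.33565744  0.50527281  0.63485014] 0.0005911478321246674
```

View pics/w4c.png

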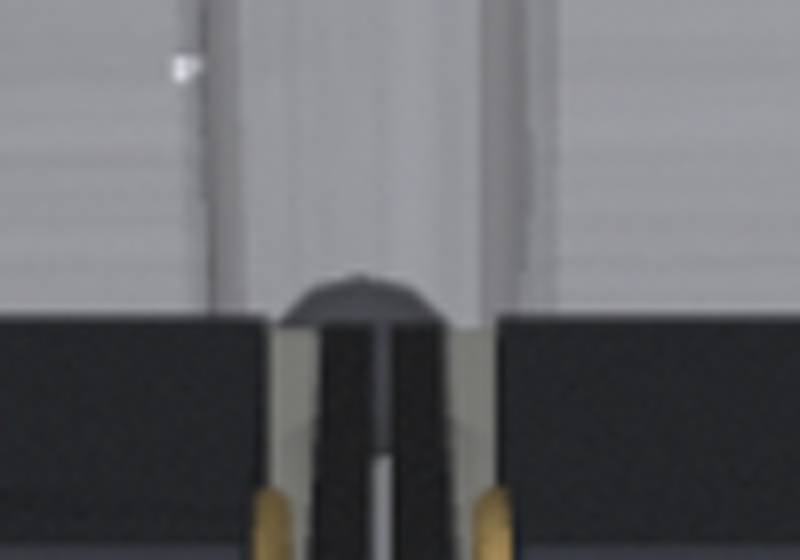

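```bash
python3 -m jog '0 0 0 -0.027 0 0.12 -1;0 0 0 0 0 0.09 -1;0 0 0 0 0 0 -1;0 0 0 0 0 0 -1'; python3 -m jog '0 0 0 0 0 0.025 -1;0 0 0 0 0 0 -1'; python3 -m jog '0 0 0 0 0 0.025 -1;0 0 0 0 0 0 -1'
```

```text
clock: 9.35
tool_pos: [0.5432, -0.0175, 0.0584]
orientation: [-180.0, 0.0, 90.0]
force: [-0.8, -0.1, -0.2]
opening: 0.0005
clock: 9.6
tool_pos: [0.5432, -0.0175, 0.0574]
orientation: [180.0, -0.0, 90.0]
force: [0.1, 0.7, -0.8]
opening: 0.0007
clock: 9.85
tool_pos: [0.5432, -0.0175, 0.0563]
orientation: [-180.0, -0.0, 90.0]
force: [-0.5, -0.7, 0.5]
opening: 0.0006
```

```bash
python3 -m jog '0 0 0 0 0 0.02 -1;0 0 0 0 0 0 -1'
```

```text
clock: 10.1
tool_pos: [0.5433, -0.0174, 0.0556]
orientation: [180.0, 0.0, 90.0]
force: [-0.4, 0.1, 1.0]
opening: -0.0001
```

```bash
python3 -m jog '0 0 0 0 0 0.025 -1;0 0 0 0 0 0 -1'; python3 -m jog '0 0 0 0 0 0.025 -1;0 0 0 0 0 0 -1'
```

```text
clock: 10.35
tool_pos: [0.5434, -0.0174, 0.0548]
orientation: [180.0, -0.0, 90.0]
force: [-1.3, 0.7, 2.2]
opening: 0.0003
clock: 10.6
tool_pos: [0.5435, -0.0174, 0.0538]
orientation: [180.0, -0.0, 90.0]
force: [-0.4, 0.0, 4.0]
opening: 0.0007
```

```bash
python3 -m jog '0 0 0 0 0 0.025 -1;0 0 0 0 0 0.025 -1;0 0 0 0 0 0 -1'; python3 -m jog '0 0 0 0 0 0.015 -1;0 0 0 0 0 0 -1'
```

```text
clock: 10.98
tool_pos: [0.5437, -0.0174, 0.0522]
orientation: [179.9, 0.0, 90.0]
force: [-1.1, -0.8, 8.2]
opening: 0.0003
clock: 11.22
tool_pos: [0.5438, -0.0174, 0.0517]
orientation: [179.9, -0.0, 90.0]
force: [-1.2, 0.3, 8.7]
opening: 0.001
```

```bash
python3 -m jog '0 0 0 0 0 0.012 -1;0 0 0 0 0 0 -1;0 0 0 0 0 0 -1'; python3 -m jog '0 0 0 0 0 0 -1;0 0 0 0 0 0 -1'; python3 -m jog '0 0 0 0 0 0 -1;0 0 0 0 0 0 -1'
```

```text
clock: 11.6
tool_pos: [0.5438, -0.0174, 0.0514]
orientation: [179.9, 0.0, 90.0]
force: [-1.1, -0.4, 10.8]
opening: 0.0006
clock: 11.85
tool_pos: [0.5438, -0.0174, 0.0514]
orientation: [179.9, 0.0, 90.0]
force: [-1.5, 0.1, 10.4]
opening: 0.0006
clock: 12.1
tool_pos: [0.5438, -0.0174, 0.0514]
orientation: [179.9, -0.0, 90.0]
force: [-1.4, 0.4, 10.6]
opening: 0.0004
```

```bash
python3 -m jog '0 0 0 0 0 -0.3 -1;0 0 0 0 0 -0.2 -1;0 0 0 -0.93 0.01 0 -1;0 0 0 -0.925 0 0 -1;0 0 0 0 0 0 -1;0 0 0 0 0 0.1 -1;0 0 0 0 0 0 -1;0 0 0 0 0 0 -1'
python3 - <<'E'
from h import *
o=ctrl.get_obs(); print(o["clock"],o["tool_pos"],o["orientation"],o["force"],o["opening"])
im,d=vision.snapshot("wrist"); im=im[:,:,::-1];cv2.imwrite("pics/w5.png",im)
cv2.imwrite("pics/w5c.png",cv2.resize(im[190:260,205:305],None,fx=8,fy=8,interpolation=cv2.INTER_CUBIC))
E
```

```text
clock: 13.1
tool_pos: [0.5436, -0.091, 0.0664]
orientation: [-180.0, 0.0, 90.0]
force: [0.5, -0.8, 0.9]
opening: 0.0007
13.1 [ 0.54363574 -0.0909813   0.06643733] [-1.79987916e+02  4.49938211e-04  9.00463241e+01] [ 0.47566214 -0.8008871   0.85332732] 0.0007071935438308
```

View pics/w5c.png

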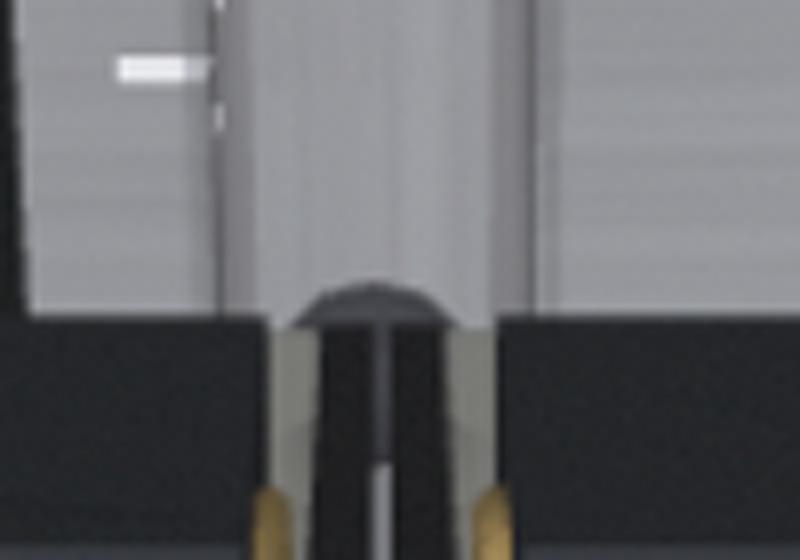

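```bash
python3 -m jog '0 0 0 -0.01 0 0.13 -1;0 0 0 0 0 0.1 -1;0 0 0 0 0 0.02 -1;0 0 0 0 0 0 -1'; python3 -m jog '0 0 0 0 0 0.025 -1;0 0 0 0 0 0.025 -1;0 0 0 0 0 0 -1'
```

```text
clock: 13.65
tool_pos: [0.5436, -0.0921, 0.0564]
orientation: [-180.0, 0.0, 90.0]
force: [-0.1, -0.6, -0.7]
opening: 0.0004
clock: 14.02
tool_pos: [0.5439, -0.0921, 0.0547]
orientation: [180.0, -0.0, 90.0]
force: [0.3, -0.0, 0.9]
opening: 0.0002
```

```bash
python3 -m jog '0 0 0 0 0 0.025 -1;0 0 0 0 0 0 -1'
```

```text
clock: 14.28
tool_pos: [0.544, -0.092, 0.0537]
orientation: [180.0, 0.0, 90.0]
force: [-0.1, -0.1, 2.4]
opening: 0.0006
```

Soft (~1.2 N/mm), as expected; go on with larger steps.

```bash
python3 -m jog '0 0 0 0 0 0.025 -1;0 0 0 0 0 0.025 -1;0 0 0 0 0 0 -1'; python3 -m jog '0 0 0 0 0 0.025 -1;0 0 0 0 0 0.025 -1;0 0 0 0 0 0 -1'
```

```text
clock: 14.65
tool_pos: [0.5441, -0.092, 0.0518]
orientation: [179.9, 0.0, 90.0]
force: [-0.1, 0.6, 5.0]
opening: 0.0007
clock: 15.02
tool_pos: [0.5442, -0.0921, 0.05]
orientation: [179.9, 0.0, 90.0]
force: [0.4, 0.0, 8.2]
opening: 0.0006
```

```bash
python3 -m jog '0 0 0 0 0 0.02 -1;0 0 0 0 0 0.02 -1;0 0 0 0 0 0 -1'; python3 -m jog '0 0 0 0 0 0 -1;0 0 0 0 0 0 -1'; python3 -m jog '0 0 0 0 0 0 -1;0 0 0 0 0 0 -1'
```

```text
clock: 15.4
tool_pos: [0.5442, -0.0921, 0.0486]
orientation: [179.9, 0.0, 90.0]
force: [-0.2, 0.6, 9.3]
opening: 0.0003
clock: 15.65
tool_pos: [0.5442, -0.092, 0.0487]
orientation: [179.9, 0.0, 90.0]
force: [-0.5, -0.5, 9.3]
opening: 0.0006
clock: 15.9
tool_pos: [0.5443, -0.092, 0.0487]
orientation: [179.9, 0.0, 90.0]
force: [-0.8, 0.5, 8.5]
opening: 0.0006
```

```bash
python3 -m jog '0 0 0 0 0 0.02 -1;0 0 0 0 0 0 -1;0 0 0 0 0 0 -1'; python3 -m jog '0 0 0 0 0 0 -1;0 0 0 0 0 0 -1'; python3 -m jog '0 0 0 0 0 0 -1;0 0 0 0 0 0 -1'
```

```text
clock: 16.27
tool_pos: [0.5443, -0.0921, 0.048]
orientation: [179.9, 0.0, 90.0]
force: [-0.8, 0.8, 10.5]
opening: 0.0001
clock: 16.52
tool_pos: [0.5442, -0.0921, 0.048]
orientation: [179.9, 0.0, 90.0]
force: [-0.0, 0.3, 10.2]
opening: 0.0006
clock: 16.77
tool_pos: [0.5442, -0.0921, 0.048]
orientation: [179.9, 0.0, 90.0]
force: [-0.5, 0.2, 10.3]
opening: 0.0005
```

```bash
python3 -m jog '0 0 0 0 0 -0.5 -1;0 0 0 0 0 -0.9 -1;0 0 0 0.93 -0.315 0 0;0 0 0 0.935 -0.315 0 0;0 0 0 0 0 0 0;0 0 0 0 0 0 0;0 0 0 0 0 0 0'
python3 - <<'E'
from h import *
o=ctrl.get_obs(); print(o["clock"],o["tool_pos"],o["orientation"],o["force"],o["opening"])
im,d=vision.snapshot("wrist"); im=im[:,:,::-1];cv2.imwrite("pics/w6.png",im)
im,d=vision.snapshot("side"); cv2.imwrite("pics/s6.png",cv2.resize(im[140:270,200:340,::-1],None,fx=4,fy=4,interpolation=cv2.INTER_CUBIC)); 
E
```

```text
clock: 17.65
tool_pos: [0.5183, -0.0181, 0.1027]
orientation: [-179.9, 0.0, 89.9]
force: [-0.8, 0.3, 0.4]
opening: 0.0419
17.65 [ 0.5182695  -0.01808167  0.10274985] [-1.79949222e+02  1.25850660e-02  8.99379759e+01] [-0.77209585  0.26497304  0.43730664] 0.041886489377668555
```

View pics/w6.png

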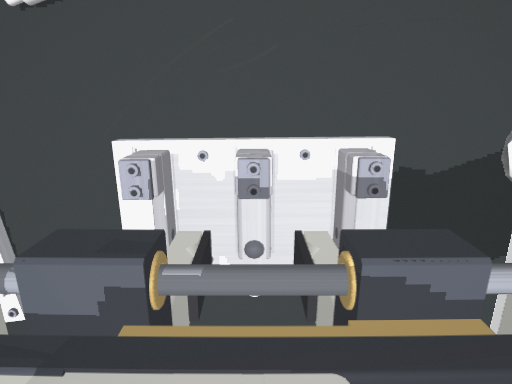

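View pics/s6.png

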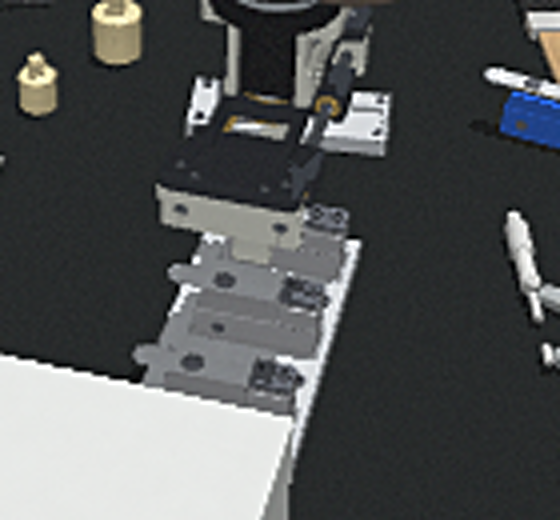

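```bash
python3 -m jog '0 0 0 0 0 0.6 0;0 0 0 0 0 0.6 0;0 0 0 0 0 0.5 0;0 0 0 0 0 0.3 0;0 0 0 0 0 0.1 0;0 0 0 0 0 0 0;0 0 0 0 0 0 0'
```

```text
clock: 18.62
tool_pos: [0.5189, -0.0173, 0.0198]
orientation: [179.9, -0.0, 90.0]
force: [0.0, 0.2, -0.2]
opening: 0.0437
```

```bash
python3 -m jog '0 0 0 0 0 0.04 0;0 0 0 0 0 0 -1;0 0 0 0 0 0 -1;0 0 0 0 0 0 -1;0 0 0 0 0 0 -1;0 0 0 0 0 0 -1'
```

```text
clock: 19.38
tool_pos: [0.5185, -0.0174, 0.0176]
orientation: [180.0, -0.0, 90.0]
force: [-0.4, 1.2, 1.0]
opening: 0.0238
```

```bash
python3 -m jog '0 0 0 0 0 -0.2 -1;0 0 0 0 0 -0.5 -1;0 0 0 0 0 -0.7 -1;0 0 0 0 0 -0.7 -1;0 0 0 0 0 -0.2 -1;0 0 0 0 0 0 -1' && python3 -m jog '0 0 0 -0.8 0.03 0 -1;0 0 0 -0.9 0.03 0 -1;0 0 0 -0.9 0.03 0 -1;0 0 0 -0.9 0.03 0 -1;0 0 0 -0.9 0.03 0 -1;0 0 0 -0.9 0.03 0 -1;0 0 0 -0.77 0.05 0 -1;0 0 -0.67 0 0 0 -1' && python3 -m jog '0 0 -0.67 0 0 0 -1;0 0 0 0 0 0 -1;0 0 0 0 0 0 -1;0 0 0 0 0 0 -1'
python3 - <<'E'
from h import *
o=ctrl.get_obs(); print(o["clock"],o["tool_pos"],o["orientation"],o["force"],o["opening"])
im,d=vision.snapshot("wrist"); np.savez("w7.npz",im=im,d=d,T=wristT(o));im=im[:,:,::-1];cv2.imwrite("pics/w7.png",im)
im,d=vision.snapshot("side"); cv2.imwrite("pics/s7.png",cv2.resize(im[90:220,200:340,::-1],None,fx=4,fy=4,interpolation=cv2.INTER_CUBIC)); 
E
```

```text
clock: 20.12
tool_pos: [0.5183, -0.0174, 0.1096]
orientation: [180.0, -0.0, 90.0]
force: [-0.8, 0.2, -3.0]
opening: 0.0239
clock: 21.12
tool_pos: [0.5264, -0.262, 0.1072]
orientation: [-179.8, -0.0, 93.7]
force: [-0.2, 1.0, -1.3]
opening: 0.0237
clock: 21.62
tool_pos: [0.5275, -0.2601, 0.1092]
orientation: [-180.0, -0.0, 97.6]
force: [0.1, -0.1, -2.5]
opening: 0.0235
21.625 [ 0.52745266 -0.26006281  0.10917448] [-1.79972610e+02 -1.05487604e-02  9.76315612e+01] [ 0.05847384 -0.12520548 -2.49450893] 0.02349975942391031
```

View pics/w7.png

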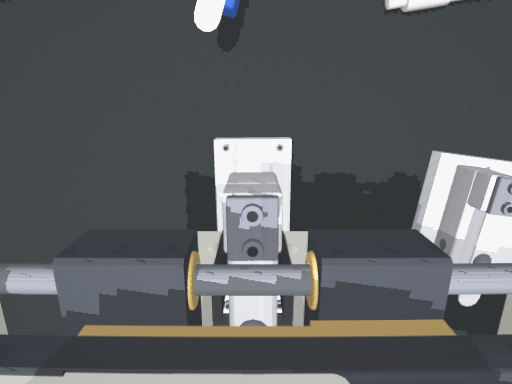

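View pics/s7.png

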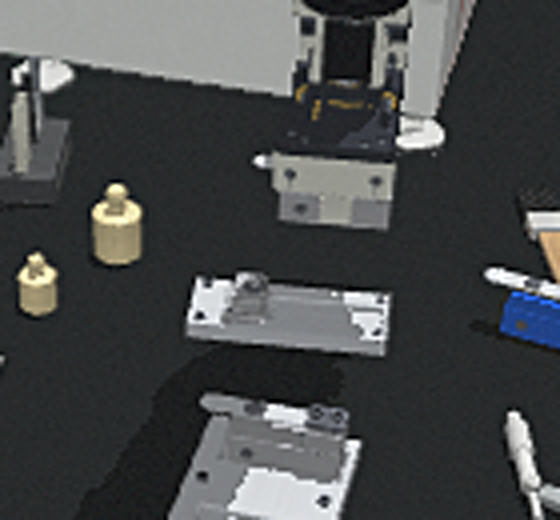

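```bash
python3 - <<'E'
from h import *
im=cv2.imread("pics/w7.png")
cv2.imwrite("pics/w7c.png",cv2.resize(im[130:250,200:306],None,fx=7,fy=7,interpolation=cv2.INTER_CUBIC)[:, :])
E
```

```text
(no output)
```

View pics/w7c.png

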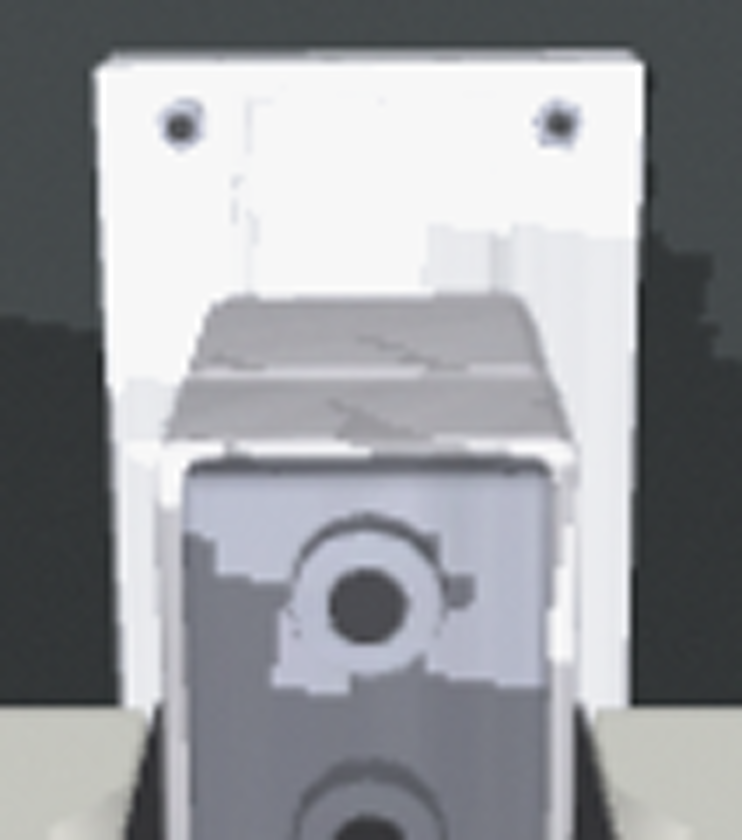

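```bash
python3 - <<'E'
from h import *
z=np.load("w7.npz");T=z["T"]
def f(x,y,zz): return deproj("wrist",200+(x+.5)/7-.5,130+(y+.5)/7-.5,zz,T=T)
L1,L2,R1,R2=[f(*c,.014) for c in [(97,65),(122,690),(643,65),(630,690)]]
a=lambda p,q:np.degrees(np.arctan2(*(q-p)[1::-1]))
print(L1,R1,np.linalg.norm(R1-L1),a(L1,L2),a(R1,R2),a(R1,L1)+90, a(L1,R1)-90)
yaw=np.radians((a(L1,L2)+a(R1,R2))/2)
X=np.array([np.cos(yaw),np.sin(yaw)]);Y=np.array([-X[1],X[0]])
mid=(L1+R1)[:2]/2
pc=mid+X*.045
print("yaw",np.degrees(yaw),"pocket c",pc)
# screws holes 
for c in [(182,126),(558,124)]: print("scr",f(*c,.014))
B=[f(*c,.0996) for c in [(222,297),(518,297)]]
t=T@np.linalg.inv(vision.camera_info("wrist")["tool_from_camera"])
m=(B[0]+B[1])[:2]/2
print("foot rear",B,np.linalg.norm(B[0]-B[1]),a(B[0],B[1])-90)
xt=t[:2,1]
print("foot mid", m+.04*xt, "tcp",t[:2,3], "tool x of foot mid",(m-t[:2,3])@t[:2,0])
# depth-based
im=z["d"]
for (u,v) in [(220,150),(285,150),(253,143),(253,145)]:
    print(deproj("wrist",u,v,d=im[v,u],T=T))
E
```

```text
[ 0.48676414 -0.29619931  0.014     ] [ 0.47898544 -0.238097    0.014     ] 0.058620702563903365 8.135863281083124 8.235345793570799 7.625387370704843 7.625387370704843
yaw 8.185604537326961 pocket c [ 0.52741633 -0.26074104]
scr [ 0.49208063 -0.28641496  0.014     ]
scr [ 0.4864741  -0.24616979  0.014     ]
foot rear [array([ 0.49125752, -0.27696949,  0.0996    ]), array([ 0.48838549, -0.25551932,  0.0996    ])] 0.021641586472635706 7.626147868382034
foot mid [ 0.5294672  -0.26093231] tcp [ 0.52745267 -0.26006286] tool x of foot mid -0.001129283711158971
[ 0.49444981 -0.29038698  0.01413399]
[ 0.48784325 -0.24163539  0.01466444]
[ 0.4860483  -0.26628582  0.01292668]
[ 0.48800053 -0.2660166   0.00950164]
```

```bash
python3 -m jog '0 0 -0.07 0.01 -0.03 0.5 -1;0 0 0 0 0 0.6 -1;0 0 0 0 0 0.5 -1;0 0 0 0 0 0.25 -1;0 0 0 0 0 0 -1;0 0 0 0 0 0 -1;0 0 0 0 0 0 -1'
python3 - <<'E'
from h import *
o=ctrl.get_obs(); print(o["clock"],o["tool_pos"],o["orientation"],o["force"],o["opening"])
im,d=vision.snapshot("wrist"); np.savez("w8.npz",im=im,d=d,T=wristT(o));im=im[:,:,::-1];cv2.imwrite("pics/w8.png",im)
cv2.imwrite("pics/w8c.png",cv2.resize(im[85:235,185:320],None,fx=5,fy=5,interpolation=cv2.INTER_CUBIC)[:, :])
im,d=vision.snapshot("side"); cv2.imwrite("pics/s8.png",cv2.resize(im[90:200,200:340,::-1],None,fx=5,fy=5,interpolation=cv2.INTER_CUBIC)); 
E
```

```text
clock: 22.6
tool_pos: [0.5269, -0.2601, 0.0364]
orientation: [179.9, 0.0, 98.1]
force: [0.2, 0.2, -2.1]
opening: 0.0234
22.6 [ 0.52691638 -0.26011974  0.03637255] [1.79920394e+02 2.75975962e-02 9.80717640e+01] [ 0.20333048  0.2307118  -2.13721526] 0.023447459088868004
```

View pics/w8c.png

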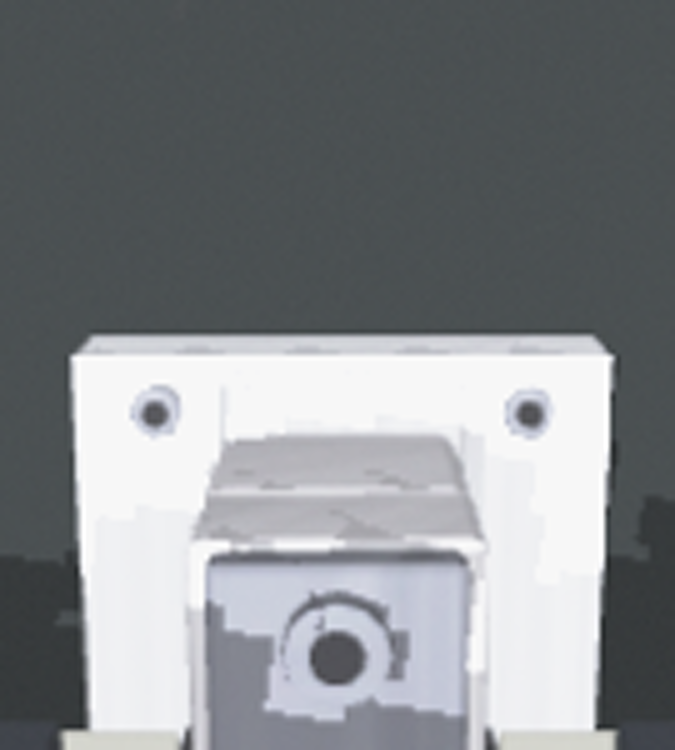

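View pics/s8.png

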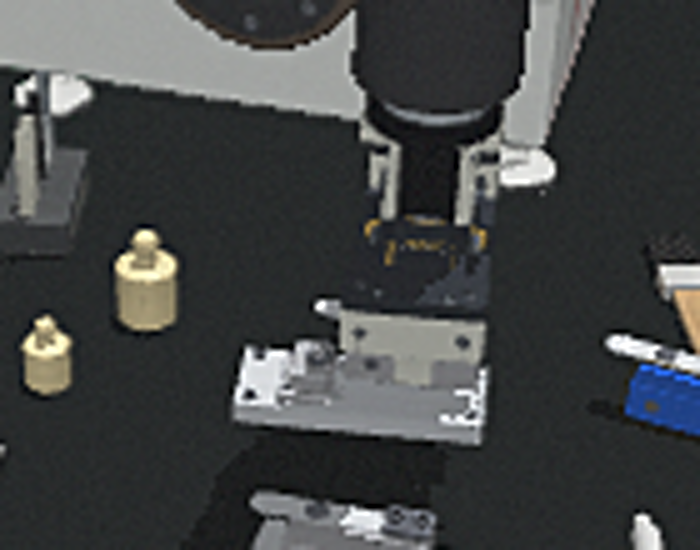

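```bash
python3 - <<'E'
from h import *
z=np.load("w8.npz");T=z["T"]
t=T@np.linalg.inv(vision.camera_info("wrist")["tool_from_camera"])
def f(x,y,zz):
    p=deproj("wrist",185+(x+.5)/5-.5,85+(y+.5)/5-.5,zz,T=T)
    q=np.linalg.inv(t)@np.r_[p,1]; return q[:3]*1000
for c in [(72,355),(613,355),(90,725),(596,725)]: print("stand",f(*c,.014).round(2))
for c in [(155,413),(529,413)]: print("screw",f(*c,.014).round(2))
print("pocket rear",f(345,385,.014).round(2))
zb=t[2,3]-.0096
for c in [(226,437),(458,437)]: print("foot",zb,f(*c,zb).round(2))
for c in [(190,542),(483,542)]: print("foot top",f(*c,zb+.026).round(2))
E
```

```text
stand [-30.16 -44.49  22.33]
stand [ 28.64 -44.49  22.3 ]
stand [-29.96  -1.34  22.39]
stand [28.6  -1.35 22.36]
screw [-21.32 -38.06  22.33]
screw [ 19.7  -38.07  22.31]
pocket rear [ -0.48 -41.17  22.32]
foot 0.026772641232586214 [-12.7  -38.13   9.55]
foot 0.026772641232586214 [ 11.04 -38.13   9.54]
foot top [-14.27 -34.3  -16.44]
foot top [ 11.54 -34.3  -16.45]
```

```bash
python3 - <<'E'
from h import *
z=np.load("w8.npz");T=z["T"]
t=T@np.linalg.inv(vision.camera_info("wrist")["tool_from_camera"])
def f(x,y,zz):
    p=deproj("wrist",185+(x+.5)/5-.5,85+(y+.5)/5-.5,zz,T=T)
    q=np.linalg.inv(t)@np.r_[p,1]; return q[:3]*1000
zb=t[2,3]-.0096
for h in (.024,.026): print(f(212,490,zb+h).round(2),f(466,490,zb+h).round(2))
for h in (.044,.048,.052): print(f(190,542,zb+h).round(2),f(483,542,zb+h).round(2))
E
```

```text
[-12.39 -38.52 -14.45] [ 10.1  -38.52 -14.46]
[-12.23 -39.02 -16.45] [  9.95 -39.02 -16.46]
[-12.61 -39.38 -34.45] [  9.94 -39.38 -34.46]
[-12.24 -40.51 -38.45] [  9.58 -40.51 -38.46]
[-11.88 -41.64 -42.45] [  9.23 -41.64 -42.46]
```

```bash
python3 -m jog '0 0 0 0 -0.025 0.1 -1;0 0 0 0 0 0.1 -1;0 0 0 0 0 0.06 -1;0 0 0 0 0 0 -1;0 0 0 0 0 0 -1' ; python3 -m jog '0 0 0 0 0 0.05 -1;0 0 0 0 0 0 -1;0 0 0 0 0 0 -1'
```

```text
clock: 23.32
tool_pos: [0.5254, -0.2602, 0.0251]
orientation: [-180.0, 0.0, 98.1]
force: [-0.0, -0.7, -3.2]
opening: 0.0236
clock: 23.7
tool_pos: [0.5254, -0.2602, 0.0232]
orientation: [180.0, 0.0, 98.1]
force: [0.1, -0.9, -2.0]
opening: 0.0235
```

```bash
python3 -m jog '0 0 0 0 0 0.05 -1;0 0 0 0 0 0 -1;0 0 0 0 0 0 -1' ; python3 -m jog '0 0 0 0 0 0.04 -1;0 0 0 0 0 0 -1;0 0 0 0 0 0 -1'
```

```text
clock: 24.08
tool_pos: [0.5253, -0.2602, 0.0211]
orientation: [-180.0, 0.0, 98.1]
force: [-0.3, 0.2, -1.7]
opening: 0.024
clock: 24.45
tool_pos: [0.5254, -0.2602, 0.0195]
orientation: [-180.0, -0.0, 98.1]
force: [-0.3, -0.6, -2.1]
opening: 0.0237
```

No contact and below the rim; go the last 2 mm.

```bash
python3 -m jog '0 0 0 0 0 0.04 -1;0 0 0 0 0 0 -1;0 0 0 0 0 0 -1' ; python3 -m jog '0 0 0 0 0 0.015 -1;0 0 0 0 0 0 -1;0 0 0 0 0 0 -1'
```

```text
clock: 24.82
tool_pos: [0.5253, -0.2601, 0.0179]
orientation: [-180.0, -0.0, 98.1]
force: [0.2, 0.9, -2.8]
opening: 0.0237
clock: 25.2
tool_pos: [0.5254, -0.2602, 0.0176]
orientation: [180.0, 0.0, 98.1]
force: [-2.1, 1.1, 4.1]
opening: 0.0237
```

```bash
python3 -m jog '0 0 0 0 0 0 -0.2;0 0 0 0 0 0 0;0 0 0 0 0 0 0;0 0 0 0 0 0 0;0 0 0 0 0 -0.3 0;0 0 0 0 0 -0.9 0;0 0 0 0 0 -0.9 0;0 0 0 0 0 0 0' && python3 -m jog '0 0 0 0 0 0 -1;0 0 0 0 0 0 -1;0 0 0 0 0 0 -1;0 0 0 0 0 0 -1'
python3 - <<'E'
from h import *
o=ctrl.get_obs(); print(o["clock"],o["tool_pos"],o["orientation"],o["force"],o["opening"])
im,d=vision.snapshot("wrist"); np.savez("w9.npz",im=im,d=d,T=wristT(o));im=im[:,:,::-1];cv2.imwrite("pics/w9.png",im)
cv2.imwrite("pics/w9c.png",cv2.resize(im[130:260,185:325],None,fx=5,fy=5,interpolation=cv2.INTER_CUBIC)[:, :])
im,d=vision.snapshot("side"); cv2.imwrite("pics/s9.png",cv2.resize(im[90:200,200:340,::-1],None,fx=5,fy=5,interpolation=cv2.INTER_CUBIC)); 
E
```

```text
clock: 26.2
tool_pos: [0.5276, -0.2607, 0.1055]
orientation: [179.6, 0.1, 98.1]
force: [0.1, -0.4, -0.2]
opening: 0.0438
clock: 26.7
tool_pos: [0.5251, -0.2601, 0.1008]
orientation: [-179.9, -0.0, 98.1]
force: [0.8, -0.5, 0.4]
opening: 0.009
26.7 [ 0.52510689 -0.26012125  0.10076793] [-1.79942764e+02 -1.59645979e-02  9.80665636e+01] [ 0.80820526 -0.50424403  0.40826425] 0.008957841938973109
```

View pics/w9c.png

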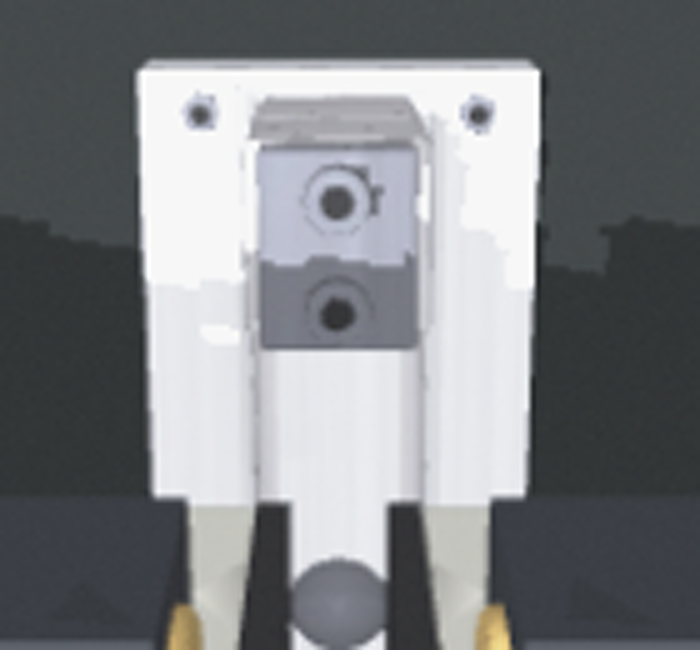

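View pics/s9.png

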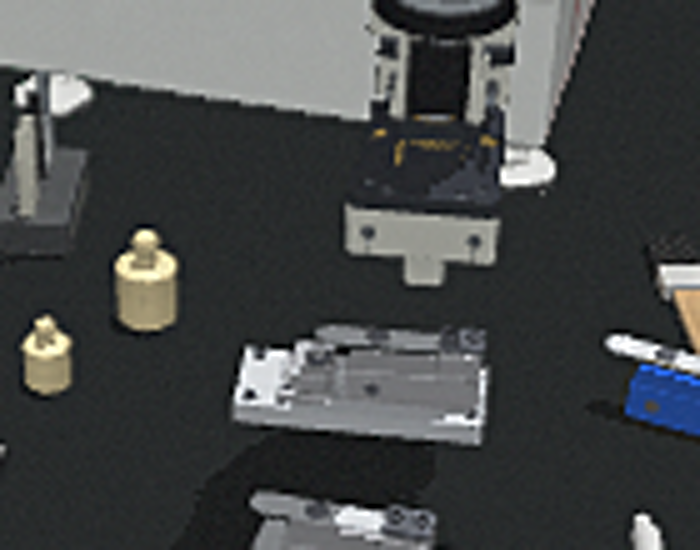

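```bash
python3 -m jog '0 0 0 0 0.3 0 -1;0 0 0 0 0.31 0 -1;0 0 0 0 0 0.45 -1;0 0 0 0 0 0.4 -1;0 0 0 0 0 0 -1;0 0 0 0 0 0 -1'
python3 - <<'E'
from h import *
o=ctrl.get_obs(); print(o["clock"],o["tool_pos"],o["orientation"],o["force"],o["opening"])
im,d=vision.snapshot("wrist"); im=im[:,:,::-1];cv2.imwrite("pics/w10.png",im)
cv2.imwrite("pics/w10c.png",cv2.resize(im[190:260,205:305],None,fx=8,fy=8,interpolation=cv2.INTER_CUBIC))
E
```

```text
clock: 27.55
tool_pos: [0.5498, -0.2568, 0.0675]
orientation: [-180.0, 0.0, 98.1]
force: [0.1, 0.8, 0.5]
opening: 0.0005
27.55 [ 0.54980992 -0.25681352  0.067534  ] [-1.79997223e+02  1.34121554e-02  9.80811826e+01] [0.10216248 0.84226145 0.54154326] 0.00048447221893312364
```

View pics/w10c.png

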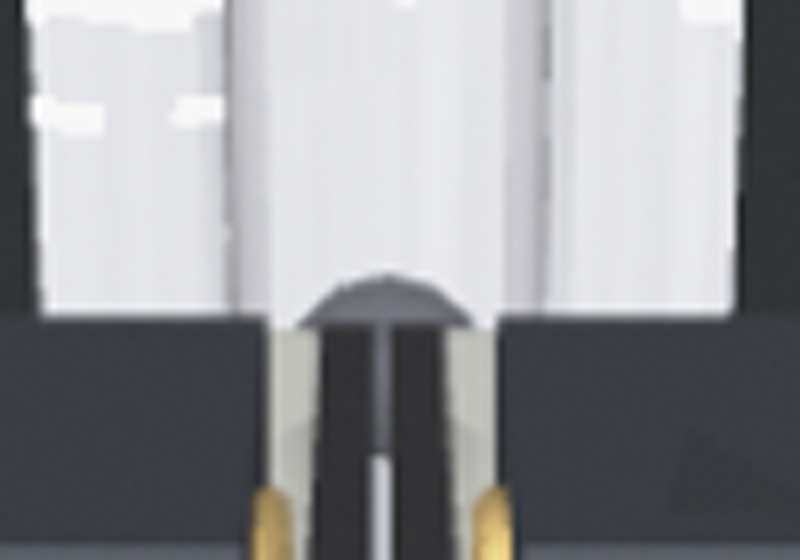

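```bash
python3 -m jog '0 0 0 0 0 0.13 -1;0 0 0 0 0 0.1 -1;0 0 0 0 0 0.03 -1;0 0 0 0 0 0 -1'; python3 -m jog '0 0 0 0 0 0.025 -1;0 0 0 0 0 0.025 -1;0 0 0 0 0 0 -1'
```

```text
clock: 28.1
tool_pos: [0.5494, -0.2567, 0.0568]
orientation: [-180.0, -0.0, 98.1]
force: [0.5, -0.1, -0.2]
opening: 0.0003
clock: 28.48
tool_pos: [0.5497, -0.2568, 0.0551]
orientation: [180.0, 0.0, 98.1]
force: [-0.1, 0.6, 2.2]
opening: 0.0001
```

```bash
python3 -m jog '0 0 0 0 0 0.025 -1;0 0 0 0 0 0 -1'; python3 -m jog '0 0 0 0 0 0.025 -1;0 0 0 0 0 0 -1'
```

```text
clock: 28.72
tool_pos: [0.5499, -0.2568, 0.0542]
orientation: [180.0, 0.0, 98.1]
force: [-0.2, 0.3, 3.2]
opening: 0.0004
clock: 28.98
tool_pos: [0.5499, -0.2568, 0.0533]
orientation: [180.0, 0.0, 98.1]
force: [0.2, 0.7, 5.5]
opening: 0.0005
```

```bash
python3 -m jog '0 0 0 0 0 0.025 -1;0 0 0 0 0 0.01 -1;0 0 0 0 0 0 -1'; python3 -m jog '0 0 0 0 0 0.015 -1;0 0 0 0 0 0 -1;0 0 0 0 0 0 -1'
```

```text
clock: 29.35
tool_pos: [0.5501, -0.2569, 0.0523]
orientation: [179.9, 0.0, 98.1]
force: [-0.6, 1.3, 8.2]
opening: 0.0005
clock: 29.72
tool_pos: [0.5501, -0.2569, 0.0519]
orientation: [179.9, 0.0, 98.1]
force: [-1.3, 0.9, 10.3]
opening: 0.0007
```

```bash
python3 -m jog '0 0 0 0 0 0.005 -1;0 0 0 0 0 0 -1;0 0 0 0 0 0 -1'; python3 -m jog '0 0 0 0 0 0 -1;0 0 0 0 0 0 -1'; python3 -m jog '0 0 0 0 0 0 -1;0 0 0 0 0 0 -1'
```

```text
clock: 30.1
tool_pos: [0.5501, -0.2569, 0.0517]
orientation: [179.9, 0.0, 98.1]
force: [-0.9, 2.0, 9.1]
opening: 0.0005
clock: 30.35
tool_pos: [0.5502, -0.2569, 0.0517]
orientation: [179.9, 0.0, 98.1]
force: [-1.6, 0.7, 9.5]
opening: 0.0005
clock: 30.6
tool_pos: [0.5501, -0.2569, 0.0517]
orientation: [179.9, 0.0, 98.1]
force: [-0.6, 1.3, 10.0]
opening: 0.0003
```

```bash
python3 -m jog '0 0 0 0 0 0 -1;0 0 0 0 0 -0.1 -1;0 0 0 0 0 -0.1 -1;0 0 0 0 0 -0.3 -1;0 0 0 0 0 -0.9 -1;0 0 0 0 -0.5 -0.9 -1;0 0 0 0 -0.9 -0.9 -1;0 0 0 0 -0.9 0 -1'; python3 -m jog '0 0 0 0 0 0 -1;0 0 0 0 0 0 -1;0 0 0 0 0 0 -1;0 0 0 0 0 0 -1'
python3 - <<'E'
from h import *
o=ctrl.get_obs(); print(o["clock"],o["tool_pos"],o["orientation"],o["force"],o["opening"])
im,d=vision.snapshot("wrist"); np.savez("w11.npz",im=im,d=d,T=wristT(o));im=im[:,:,::-1];cv2.imwrite("pics/w11.png",im)
im,d=vision.snapshot("side"); cv2.imwrite("pics/s11.png",cv2.resize(im[90:260,160:360,::-1],None,fx=4,fy=4,interpolation=cv2.INTER_CUBIC)); 
im,d=vision.snapshot("top");  cv2.imwrite("pics/t11.png",im[:,:,::-1])
E
```

```text
clock: 31.6
tool_pos: [0.459, -0.2702, 0.1821]
orientation: [179.7, 0.1, 98.1]
force: [0.5, -0.9, 0.0]
opening: 0.0003
clock: 32.1
tool_pos: [0.4588, -0.2695, 0.1783]
orientation: [-180.0, -0.0, 98.1]
force: [0.8, 0.3, -1.2]
opening: 0.0005
32.1 [ 0.45883316 -0.2694966   0.17825806] [-1.79950501e+02 -1.61980329e-02  9.80878604e+01] [ 0.78850585  0.25523022 -1.21700435] 0.00045998357149564705
```

View pics/w11.png

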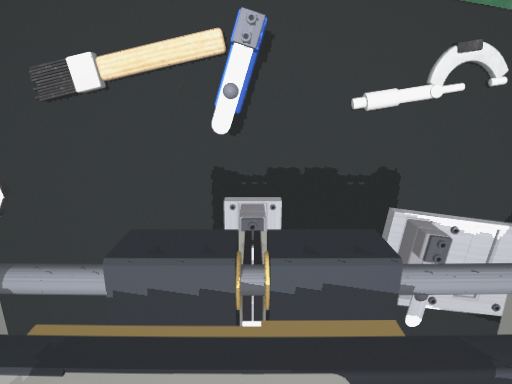

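View pics/s11.png

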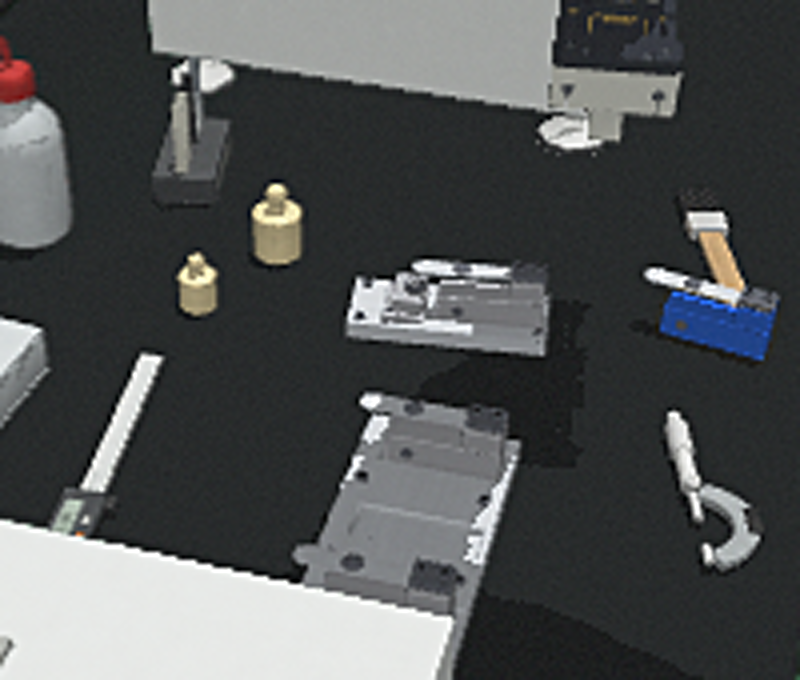

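```bash
python3 - <<'E'
from h import *
o=ctrl.get_obs(); print(o["clock"],np.abs(o["qvel"]).max(),o["force"])
print(ctrl.close_job())
E
```

```text
32.25 0.2646300428036933 [-0.33027449  0.21685477  0.0860091 ]
the job is handed in; nothing more can be done
None
```

The middle spring is the 4 mm one. It now sits in the proving stand, and I proved it there before handing the job in at about 32 s.

| Press | Force (N) | Give (mm) | Verdict |
|---|---|---|---|
| Left, in rack | about 9.4 | about 2.2 | the 2 mm spring |
| Middle, in rack | about 10.6 | about 4.5 | the 4 mm spring |
| Right, in rack | about 10.3 | about 7.7 | the 8 mm spring |
| Middle spring, in stand | about 9.7 | about 4.2 | proved |

- **Forces:** the highest reading was 10.8 N, against the 16 N limit. I only saw the force at the end of each call, and the readings scatter by about 0.5 N.
- **Seating:** the foot went into the stand's pocket with no contact until the floor, at the same tool height (z = 17.6 mm) at which I had gripped it in the rack. The last side picture shows it level, with the leaf tip over the stop.
- **Everything else:** the other two springs are still in their rack pockets, and the bystanders and the blue look-alike appear unmoved in that same picture. I judged that by eye and did not measure it. The arm ended clear of everything.
- **Disagreement:** the camera estimates of where the foot sat lengthwise in the jaws differed by about 1 mm. I used a middle value, and the foot then went in freely.

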